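Fit the missing swivel caster to an upturned stock cart

TASK

The base of a stock cart lies upside down on the bench and one leg has no caster. Take the spare caster out of its wooden stand, work its square stem into the mouth of the empty leg without forcing it until it drops fully home with the collar flat on the leg's rim, and leave the wheel let go, standing in line with the cart's long side like the other three. Leave the other things on the bench where they are.

Things in the scene. Friction and masses are not known exactly. Their poses are not given: they have to be found in the camera images.
- caster: Spare swivel caster, wheel up, stem down, 0.6 to 0.75 kg. Pose of its stem and collar: origin on the swivel axis at the underside of the round collar (48 mm wide); z up. Above it a fork with the wheel swivels about z without stops, against 0.03 N m of friction, so the wheel points another way than the stem, and the stem may be turned by what it touches. The brake is on: the wheel cannot roll.
- stem_foot (a point): Centre of the foot of the caster's square steel stem, which is 25.5 mm wide and hangs 40 mm down from the caster's origin on the swivel axis; its sides are parallel to the caster's x and y, its foot is bevelled by 1 mm. Axes as caster.
- wheel (a point): Centre of the spare's wheel (100 mm across, 32 mm wide), 76 mm above and 24 mm beside the caster's origin. Axes turn with the fork: x level from swivel axis to wheel centre, y the axle, z up. The fork is 41 mm wide, 49 over the bolt heads, and ends 14 mm above this point; the wheel's upper 36 mm stand free: grip there, across the 32 mm. A brake pedal sticks out at -x, 44 mm from the swivel axis.
- stand: Wooden block 120 x 120 x 55 mm, fixed to the bench, with an upright round hole 39 mm wide in its middle, in which the spare caster hangs by its collar. Origin at the centre of its underside.
- frame: Upturned cart base, fixed: galvanised pan 360 mm (x) by 560 mm (y), blue rails 45 mm high, four square legs 105 mm high at x = -155 or 155 mm, y = -215 or 215 mm. Three carry casters, wheels in line with y, tops 231 mm above the bench. The empty leg is at x = -155, y = -215. Origin at the centre of the underside, y along the long side, z up.
- leg_nominal (a point): Mouth of the empty leg, at its rim 105 mm over the bench, if the leg stood mid-slot; axes as the frame's. The leg is a square tube, 34 mm outside, 28 mm inside, 60 mm deep. It is bolted tight through long, wide slots: its mouth stands up to 10 mm to either side of this point along the frame's y (exact in x), its sides twisted by up to 0.08 rad from the frame's. This is not measured: feel for it.
- old_caster: Bystander: the worn caster, same make, lying on its side on the bench. Origin on the bench, near its middle.
- spanner: Bystander: a combination spanner 150 mm long, lying flat. Origin at its middle, on the bench.
- bolt_bin: Bystander: an open yellow steel bin with bolts, 100 x 120 x 60 mm. Origin at the centre of its underside.
Not all that is in view belongs to the job. What is shaped like the caster but purple or turquoise is not meant.

How it is judged (in metres and radians):
On the way, in this order (a step that is already met when the one before it is completed fails the run):
1. the caster has been lifted clear of its stand (z of caster in the frame of stand above 0.098 m), for 0.1 s.
2. the stem is fully down in the empty leg: the collar is on the rim (z of caster in the frame of leg_nominal below 0.003 m and x of caster in the frame of leg_nominal between -0.005 and 0.005 m and y of caster in the frame of leg_nominal between -0.014 and 0.014 m), for 0.2 s.
At the end, for the whole second after the job is handed in: The spare caster's stem is in the empty leg with its collar within 3 mm of the rim, upright within 0.06 rad, its wheel within 0.2 rad (about 11 degrees) of the cart's long side, either way round; everything is at rest (all of step 2 and z of caster in the frame of leg_nominal above -0.003 m and angle between caster's own z axis and vertical below 0.06 rad and angle between the y axis of wheel and the x axis of frame, either way round below 0.2 rad and linear speed of caster below 0.02 m/s and angular speed of caster below 0.2 rad/s); the robot touches nothing.
It fails at once if the caster is forced against the cart (more than 40 N) (contact force between caster and frame above 40 N).
It fails at once if another thing on the bench is moved by more than 30 mm (distance of any of old_caster, spanner, bolt_bin from where it was at the start of the episode above 0.03 m).
It also fails if it takes over 56 s, if anything falls off the work surface, if the arm or the gripper's body presses on something with over 40 N, if the wrist force passes 120 N, or if a joint passes its speed limit or range.

ROBOT

A 6-joint arm with a two-finger parallel gripper is mounted at the origin on the work surface. World frame = base frame: x ahead of the robot, y to its left, z up, the work surface at z = 0. Lengths are in mm, angles in degrees, forces in N, time in s.
With the tool pointing down it reaches from about 425 to 950 mm from the base axis. Payload 14.7 kg.
Tool frame: the origin (TCP) lies midway between the tips of the shut fingers; the grasp point (between the pads) lies 19 mm behind it (arm.pinch_z is the z of the grasp point in the tool frame, in mm); z points along the fingers, y is the direction in which the jaws open and shut (so a half turn about z gives the same grasp; the last joint's range is limited). The gripper opens to 85 mm and grips with 20 to 120 N. Pads are 22 mm wide; open, the fingers measure 114 mm over their backs; the gripper's body (76 mm by 85 mm) begins 54 mm behind the grasp point. The pads swing forward as they close: fully open they stand 13 mm farther back than shut.
Start: joints at [62.819, 27.513, 91.461, -0, 61.026, -2.67], TCP at [269.642, 591.427, 231.297] pointing down, gripper open.
Joint ranges: [-157.49, 157.49], [-46.99, 117.5], [13.45, 153.17], [-89.5, 269.5], [5.16, 153.95], [-167.48, 167.48]. Speed limits (degrees/s): [108.29, 108.29, 136.94, 172.46, 172.46, 172.46].

INTERFACE

Orientations are given as a 3x3 rotation matrix whose columns are the frame's x, y, z axes.
In Python, from plant import arm gives the robot as it stands.
- The arm moves only by the tool step_arm, never from a script. Its argument "rows" is a list of rows, each an object with "delta_pos": the shift along the world's x, y, z each as a share of 0.5 m, from -1 to 1, a list of three; "rotation": the turn, a rotation vector about the world's x, y, z each as a share of pi rad, from -1 to 1, a list of three. A call has 1 to 5 rows; each row is the pose to reach, as a shift and turn from the pose measured when the call began, turning the shorter way round; what a row does not reach only later rows make up. A row lasts 1/8 s, in which the tool goes at most 62.5 mm and 10.7 degrees, less where a joint would pass 70% of its speed; a pose out of reach is approached as far as the arm can. A call with a number of a shift or a turn outside -1 to 1 is refused whole. A call with a gripper value outside its range is refused whole. "gripper" is the gripper command: -1 is fully open, 1 is shut, values between are in proportion, set as the call begins (left out, the last holds). The fingers move at their own pace and stop on an object; the grip force is fixed at half the most. Time passes only in rows, so rows that repeat a pose let the fingers close. It gives the time, the measured TCP pose, the force and the opening at its end, in the units of the state.
- arm.get_state(): the state, without advancing time (a new reading comes with each control period).
- arm.grab_frame(name): name is "scene" or "top" or "wrist"; returns a dict with "img" (384x512x3 uint8, red, green, blue), "K" (3x3 intrinsics, pixels), "rvec" (rotation vector, rad) and "tvec" (3), from world to camera coordinates, as OpenCV has them. Camera axes: x right, y down, z forward; pixel columns grow to the right and rows downward; lengths in mm; the calibration is good to about 2 mm. A picture is of the moment at which its call begins. There is no depth.
- arm.hand_in(): hands the job in, once; it reports no verdict.
Trained networks look in a picture, given as the dict that the camera call returned (one of the last four; its "shot" number tells which), for a name from the list of things; names that differ only in an ending like _2 or _b are one class to them, and where a whole thing is asked for, a point or a joint stands for the part that bears it (a point fixed in the world has none). Each returns a list of dicts, best first, with "score" (0 to 1); they miss things now and then, are a little off and sometimes report something else, mostly with a low value. They report only what shows in the picture. A call takes as long as a camera call. They do not tell look-alikes from the thing itself.
- arm.silhouettes(picture, target): "pixels" (384x512 bool, what is visible of it) and "uv" ([column, row] in pixels, amid what is visible of it).
- arm.mark_of(picture, target): "uv" ([column, row] in pixels: a listed point, or the origin of a listed thing).
The state is a dict: "clock": time; "joint_positions": joint angles; "qd": joint speeds; "effort": joint torques, N m; "eef_pos": TCP position; "tool_rot": TCP orientation; "force": force on the tool from outside, world axes, zero at the start; "wrist_torque": the same for the moment, N m; "grip_width": opening from 0.0 (shut) to 1.0 (fully open).
Only numpy, scipy, OpenCV 4.12 (cv2) and the standard library are available. Lean on these libraries where they do the work, as an engineer would, in place of code of your own. Each camera call takes 0.05 s, during which the arm holds its last target. There are 200 camera calls.

## Working session

There is one attempt and no reset: what is moved stays moved. The work goes in short steps, Python scripts to look and compute and a tool call to move; the robot and the scene stay as the last step left them, time stands still between calls to the robot, and variables do not carry over. Pictures are saved under pics/ and viewed, about 8 in all and at most 12, crops included, and the job is handed in when it is done.

Besides the shell and the picture viewer there is one more tool, called after ">>>" by a JSON object that holds its "fn" and its "kwargs", one argument or row to a line. step_arm: Moves the arm, as the interface text tells. Its arguments: {"type":"object","properties":{"rows":{"type":"array","items":{"type":"object","properties":{"delta_pos":{"type":"array","items":{"type":"number","minimum":-1,"maximum":1}},"rotation":{"type":"array","items":{"type":"number","minimum":-1,"maximum":1}}}}},"gripper":{"type":"number"}},"required":["rows"]}

```bash
ls; mkdir -p pics; cat > h.py <<'E'
import numpy as np, cv2
from plant import arm
def P(d):
    R=cv2.Rodrigues(np.array(d["rvec"],float))[0]; return np.array(d["K"],float),R,np.array(d["tvec"],float).ravel()
def proj(d,X):
    K,R,t=P(d); return cv2.projectPoints(np.array(X,float).reshape(-1,3),np.array(d["rvec"],float),t,K,None)[0].reshape(-1,2)
def ray(d,uv):
    K,R,t=P(d); v=R.T@np.linalg.solve(K,[uv[0],uv[1],1.]); return -R.T@t, v/np.linalg.norm(v)
def atz(d,uv,z):
    c,v=ray(d,uv); return c+v*(z-c[2])/v[2]
def tri(obs):
    A=np.zeros((3,3));b=np.zeros(3)
    for d,uv in obs:
        c,v=ray(d,uv);M=np.eye(3)-np.outer(v,v);A+=M;b+=M@c
    return np.linalg.solve(A,b)
def save(d,n,crop=None,s=1):
    im=cv2.cvtColor(d["img"],cv2.COLOR_RGB2BGR)
    if crop: im=im[crop[1]:crop[3],crop[0]:crop[2]]
    if s!=1: im=cv2.resize(im,None,fx=s,fy=s,interpolation=cv2.INTER_CUBIC)
    cv2.imwrite("pics/"+n+".png",im)
E
python3 - <<'E'
from h import *
np.set_printoptions(precision=1,suppress=True)
fs={}
for n in("scene","top"):
    d=arm.grab_frame(n);fs[n]=d;print(n,"cam",ray(d,(256,192)))
    for t in("caster","wheel","stem_foot","stand","frame","leg_nominal"):
        print(n,t,[(np.round(r["uv"],1).tolist(),round(r["score"],2)) for r in arm.mark_of(d,t)[:4]])
im=np.hstack([fs[n]["img"] for n in fs])
cv2.imwrite("pics/a.png",cv2.cvtColor(fs["scene"]["img"],4));cv2.imwrite("pics/b.png",cv2.cvtColor(fs["top"]["img"],4))
print(arm.get_state())
E
```

```text
pics
scene cam (array([1200.3, -598.9,  788.6]), array([-0.6,  0.4, -0.7]))
scene caster [([180.3, 237.6], 0.73), ([201.3, 199.0], 0.61), ([148.4, 213.4], 0.56)]
scene wheel [([183.0, 217.2], 0.96), ([219.6, 183.4], 0.73), ([128.3, 210.0], 0.56)]
scene stem_foot [([194.7, 205.1], 0.91), ([159.7, 218.6], 0.68)]
scene stand [([180.3, 249.3], 0.63)]
scene frame [([382.2, 212.2], 0.75)]
scene leg_nominal [([297.0, 180.0], 0.72)]
top cam (array([ 382.2, -105.7,  928.2]), array([ 0.2,  0. , -1. ]))
top caster [([312.0, 264.9], 0.78), ([371.9, 274.7], 0.72), ([369.9, 211.9], 0.56)]
top wheel [([365.9, 202.1], 0.82), ([395.8, 307.8], 0.82), ([283.7, 285.0], 0.64)]
top stem_foot [([366.2, 258.4], 0.68), ([328.7, 263.6], 0.56)]
top stand [([362.4, 214.3], 0.88)]
top frame [([150.8, 142.4], 0.94)]
top leg_nominal [([221.4, 192.3], 0.65)]
{'clock': 0.7, 'joint_positions': array([62.8, 27.5, 91.5,  0. , 61. , -2.7]), 'qd': array([ 0. , -0. , -0.1,  0. , -0. , -0.1]), 'effort': array([ -0. , -95. , -43.1,   0. ,   0. ,  -0. ]), 'eef_pos': array([269.6, 591.4, 231.3]), 'tool_rot': array([[-0.9,  0.4, -0. ],
       [ 0.4,  0.9, -0. ],
       [ 0. , -0. , -1. ]]), 'force': array([ 0.1, -0.9,  0.7]), 'wrist_torque': array([ 0., -0.,  0.]), 'grip_width': 1.0018124455157025}
```

View pics/a.png

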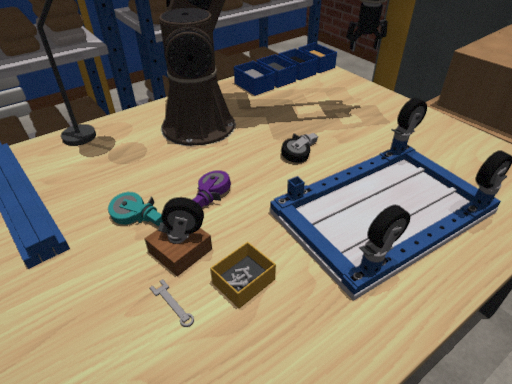

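View pics/b.png

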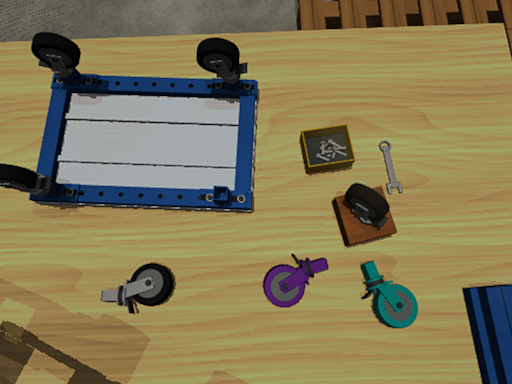

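```bash
python3 - <<'E'
from h import *
np.set_printoptions(precision=1,suppress=True)
s=arm.grab_frame("scene");t=arm.grab_frame("top")
print("wheel",tri([(s,(183,217.2)),(t,(365.9,202.1))]))
print("frame",tri([(s,(382.2,212.2)),(t,(150.8,142.4))]),"z0",atz(t,(150.8,142.4),0))
print("leg z105",atz(t,(221.4,192.3),105),"scene",atz(s,(296,181),105), tri([(s,(297,180)),(t,(221.4,192.3))]))
print("stand z0",atz(t,(362.4,214.3),0),atz(s,(180.3,249.3),0))
for n,d in(("s",s),("t",t)):
    r=[x for x in arm.silhouettes(d,"wheel")]
    for x in r: print(n,x["uv"],x["score"],x["pixels"].sum())
# top: wheel bar direction
r=min(arm.silhouettes(t,"wheel"),key=lambda x:np.hypot(x["uv"][0]-366,x["uv"][1]-205))
m=r["pixels"].astype(np.uint8);ys,xs=np.nonzero(m);print(cv2.minAreaRect(np.c_[xs,ys].astype(np.float32)))
A=cv2.cvtColor(t["img"][165:255,325:405],4);B=cv2.cvtColor(t["img"][165:220,195:265],4)
C=cv2.cvtColor(s["img"][190:280,135:225],4);D=cv2.cvtColor(s["img"][165:225,265:325],4)
cv2.imwrite("pics/c.png",np.vstack([np.hstack([cv2.resize(A,(400,300)),cv2.resize(B,(400,300))]),np.hstack([cv2.resize(C,(400,300)),cv2.resize(D,(400,300))])]))
E
```

```text
wheel [ 545.2 -344.   124.4]
frame [758.9 185.8  -0.1] z0 [760.  187.2   0. ]
leg z105 [585.7 -15.5 105. ] scene [589.1 -13.  105. ] [587.5 -12.7 106.4]
stand z0 [ 538.  -369.3    0. ] [ 527.6 -360.     0. ]
s [127.8, 206.4] 0.85 924
s [182.7, 216.9] 0.66 1472
t [392.4, 305.1] 0.83 1663
t [283.7, 284.4] 0.74 1562
t [366.1, 201.7] 0.7 1240
((366.7500305175781, 203.75001525878906), (51.61879348754883, 29.698482513427734), 45.0)
```

View pics/c.png

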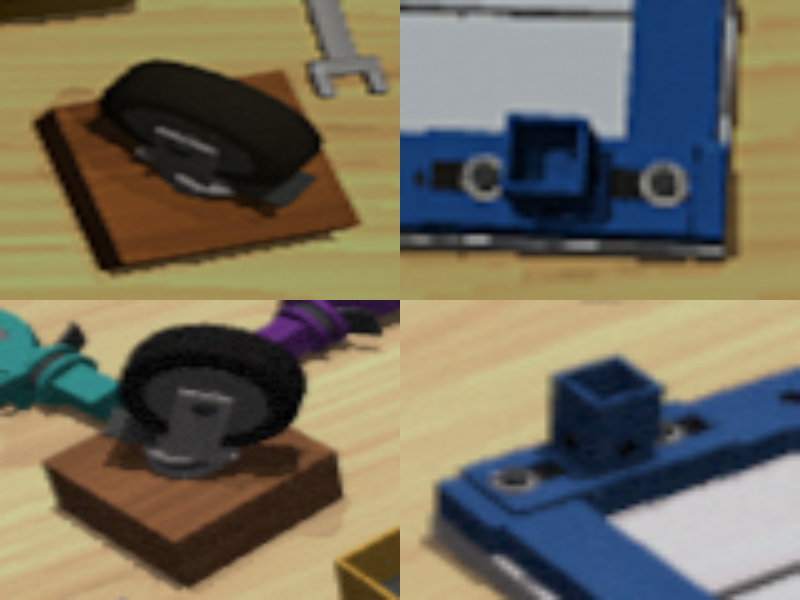

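```bash
cat > fit.py <<'E'
from h import *
from scipy.optimize import minimize
def hullmask(d,X):
    m=np.zeros((384,512),np.uint8); p=proj(d,X); cv2.fillConvexPoly(m,cv2.convexHull(np.round(p*8).astype(np.int32).reshape(-1,1,2)),1,cv2.LINE_8,3); return m>0
def caster_mask(d,x,y,yaw,z0=55):
    a=np.linspace(0,2*np.pi,48); c,s=np.cos(yaw),np.sin(yaw)
    W=np.array([[24+50*np.cos(q),v,76+50*np.sin(q)] for q in a for v in(-16,16)])
    F=np.array([[px,v,pz] for v in(-20.5,20.5) for px,pz in((24-12,90),(24+12,90),(-20,5),(20,5))])
    T=lambda X:np.c_[x+c*X[:,0]-s*X[:,1],y+s*X[:,0]+c*X[:,1],z0+X[:,2]]
    return hullmask(d,T(W))|hullmask(d,T(F))
E
python3 - <<'E'
from fit import *
np.set_printoptions(precision=1,suppress=True)
w=arm.grab_frame("wrist");c,v=ray(w,(256,192));st=arm.get_state()
print("cam in tool",st["tool_rot"].T@(c-st["eef_pos"]),"axis in tool",(st["tool_rot"].T@v).round(3),P(w)[0][0,0]); print(st["tool_rot"].round(3))
s=arm.grab_frame("scene");t=arm.grab_frame("top")
obs=[]
for d,u in((s,(183,217)),(t,(366,202))):
    r=min(arm.silhouettes(d,"wheel"),key=lambda x:np.hypot(*(np.array(x["uv"])-u)));obs.append((d,r["pixels"]))
def cost(p,o=obs): return sum(1-(m&k).sum()/(m|k).sum() for d,k in o for m in[caster_mask(d,p[0],p[1],p[2]/20)])
best=min((minimize(cost,[535+dx,-365,(1.13+q)*20],method="Nelder-Mead",options=dict(initial_simplex=None)) for dx in(-4,4) for q in(-.15,.15)),key=lambda r:r.fun)
print(best.x,"yaw",np.degrees(best.x[2]/20),best.fun)
for o in obs:
    b=minimize(lambda p:cost(p,[o]),best.x,method="Nelder-Mead");print(b.x,np.degrees(b.x[2]/20),b.fun)
# pan/rail blue+grey lines in top image
im=t["img"].astype(int);blue=((im[...,2]>im[...,0]+15)&(im[...,2]>60)).astype(np.uint8);blue[:, 300:]=0
for name,pts in(("right",[(next((x for x in range(300,200,-1) if blue[y,x]),None),y) for y in range(100,190,3)]),("bot",[(x,next((y for y in range(260,150,-1) if blue[y,x]),None)) for x in range(70,240,5)])):
    pts=[p for p in pts if None not in p];g=np.array([atz(t,p,45)[:2] for p in pts],np.float32);l=cv2.fitLine(g,cv2.DIST_HUBER,0,.01,.01).ravel();print(name,l,np.degrees(np.arctan2(l[1],l[0])))
E
```

```text
cam in tool [  74.8    1.  -143.6] axis in tool [-0.3  0.   1. ] 267.2383751389771
[[-0.9  0.4  0. ]
 [ 0.4  0.9 -0. ]
 [-0.  -0.  -1. ]]
[ 525.6 -359.3   15.1] yaw 43.24646946089375 0.2421729331841691
[ 527.9 -361.5   15.3] 43.73021584715798 0.10819262038774236
[ 525.6 -359.3   15.1] 43.305621755393425 0.1243673174258858
right [  1.   -0.1 726.8 -89.9] -4.4849877
bot [  0.1   1.  579.  171. ] 85.51822
```

>>> {"fn": "step_arm", "kwargs": {
  "rows": [
    {"delta_pos": [0.28, -0.54, 0.12], "rotation": [0, 0, -0.28]},
    {"delta_pos": [0.28, -0.54, 0.12], "rotation": [0, 0, -0.28]},
    {"delta_pos": [0.28, -0.54, 0.12], "rotation": [0, 0, -0.28]},
    {"delta_pos": [0.28, -0.54, 0.12], "rotation": [0, 0, -0.28]},
    {"delta_pos": [0.28, -0.54, 0.12], "rotation": [0, 0, -0.28]}
  ],
  "gripper": -1
}}

```text
clock: 1.82
eef_pos: [410.3, 319.6, 291.9]
tool_rot: [[-0.255, 0.967, 0.001], [0.967, 0.255, 0.0], [0.0, 0.001, -1.0]]
force: [0.9, 0.1, 0.7]
grip_width: 1.001
```

>>> {"fn": "step_arm", "kwargs": {
  "rows": [
    {"delta_pos": [0.35, -0.66, -0.06], "rotation": [0, 0, -0.28]},
    {"delta_pos": [0.35, -0.66, -0.06], "rotation": [0, 0, -0.28]},
    {"delta_pos": [0.35, -0.66, -0.06], "rotation": [0, 0, -0.28]},
    {"delta_pos": [0.35, -0.66, -0.06], "rotation": [0, 0, -0.28]},
    {"delta_pos": [0.35, -0.66, -0.06], "rotation": [0, 0, -0.28]}
  ]
}}

```text
clock: 2.45
eef_pos: [556.2, 44.1, 267.0]
tool_rot: [[0.587, 0.81, 0.001], [0.81, -0.587, -0.0], [0.001, 0.001, -1.0]]
force: [1.8, 0.8, 1.0]
grip_width: 0.998
```

```bash
python3 - <<'E'
from h import *
np.set_printoptions(precision=1,suppress=True)
w=arm.grab_frame("wrist");np.savez("leg_w.npz",**w);save(w,"d",None,1.5)
print(arm.get_state()["eef_pos"],arm.mark_of(w,"leg_nominal")[:2], proj(w,[587,-13,105]))
E
```

```text
[559.3  38.2 266.4] [{'uv': [304.4, 206.1], 'score': 0.77}] [[300.1 200.8]]
```

View pics/d.png

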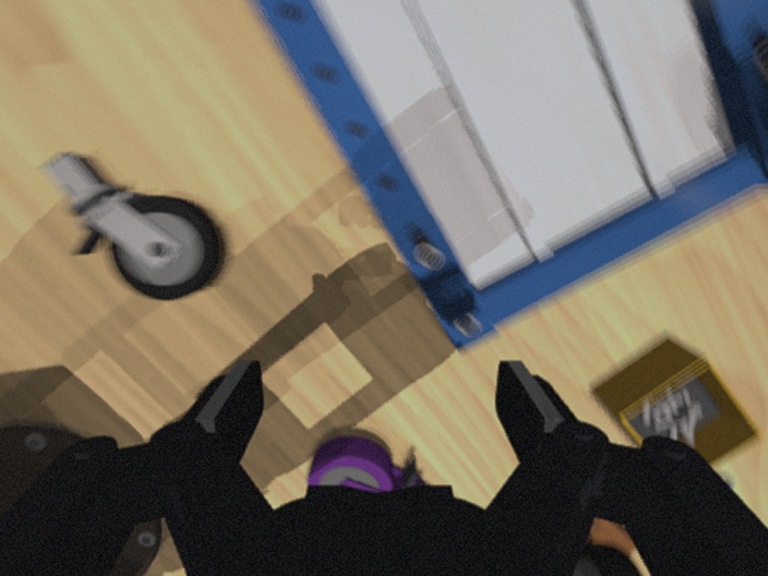

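>>> {"fn": "step_arm", "kwargs": {
  "rows": [
    {"delta_pos": [0.05, -0.09, 0.0], "rotation": [0, 0, 0]},
    {"delta_pos": [0.05, -0.09, 0.0], "rotation": [0, 0, 0]},
    {"delta_pos": [0.05, -0.09, 0.0], "rotation": [0, 0, 0]}
  ]
}}

```text
clock: 2.92
eef_pos: [582.3, -3.6, 266.3]
tool_rot: [[0.589, 0.808, 0.001], [0.808, -0.589, -0.001], [-0.0, 0.001, -1.0]]
force: [0.0, 0.6, 0.0]
grip_width: 0.999
```

```bash
python3 - <<'E'
from h import *
np.set_printoptions(precision=1,suppress=True)
w=arm.grab_frame("wrist");t=arm.grab_frame("top")
print(arm.get_state()["eef_pos"],arm.mark_of(w,"leg_nominal")[:1], proj(w,[587,-13,105]))
u,v=proj(w,[587,-13,105])[0].astype(int);a=w["img"][v-45:v+45,u-60:u+60]
a=np.clip(a.astype(float)*2.2,0,255).astype(np.uint8)
cv2.imwrite("pics/e.png",cv2.resize(cv2.cvtColor(a,4),(800,600),interpolation=cv2.INTER_CUBIC));print(u,v)
np.savez("leg_w.npz",**w)
E
```

```text
[582.1  -2.9 266.5] [{'uv': [261.5, 188.3], 'score': 0.86}] [[259.7 182.1]]
259 182
```

View pics/e.png

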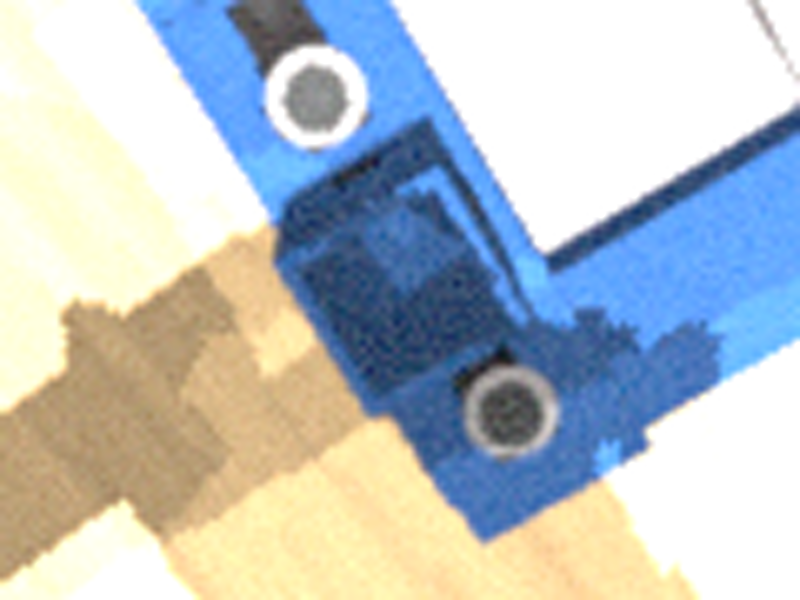

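```bash
python3 - <<'E'
from h import *
np.set_printoptions(precision=1,suppress=True)
w=dict(np.load("leg_w.npz"))
c=[(278,262),(375,412),(528,320),(430,172)]
g=np.array([atz(w,(199+x/6.667-.4,137+y/6.667-.4),105) for x,y in c])[:,:2];print(g,g.mean(0))
e=np.roll(g,-1,0)-g;print(np.hypot(*e.T),np.degrees(np.arctan2(e[:,1],e[:,0])))
# nominal along frame: from rail edges; top-camera view of the leg rim
t=arm.grab_frame("top");s=arm.grab_frame("scene");ims=[]
for d in(t,s):
    u,v=proj(d,[587,-13,105])[0].astype(int);print(u,v);a=np.clip(d["img"][v-20:v+25,u-30:u+30].astype(float)*2.0,0,255).astype(np.uint8)
    ims.append(cv2.resize(cv2.cvtColor(a,4),(400,300),interpolation=cv2.INTER_CUBIC))
    p=proj(d,[[x,y,105] for x,y in g]);print(((p-[u-30,v-20]+.5)*6.667).round())
cv2.imwrite("pics/f.png",np.hstack(ims))
E
```

```text
[[573.1   6.5]
 [570.5 -26. ]
 [602.6 -28.1]
 [603.9   3.8]] [587.5 -11. ]
[32.7 32.1 31.9 31. ] [-94.5  -3.7  87.6 175. ]
220 191
[[150. 183.]
 [243. 186.]
 [248.  97.]
 [157.  97.]]
295 180
[[220. 107.]
 [158. 133.]
 [204. 174.]
 [264. 146.]]
```

View pics/f.png

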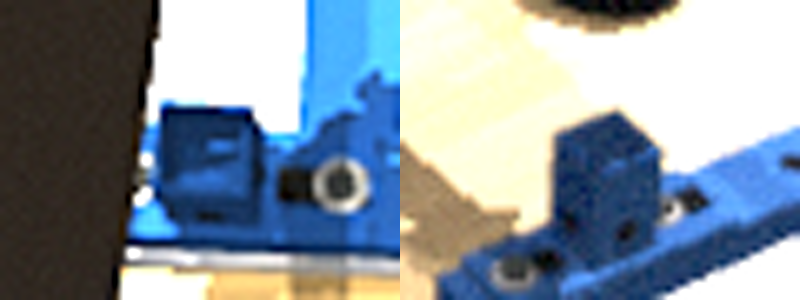

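>>> {"fn": "step_arm", "kwargs": {
  "rows": [
    {"delta_pos": [-0.08, -0.6, 0.0], "rotation": [0, 0, -0.06]},
    {"delta_pos": [-0.08, -0.6, 0.0], "rotation": [0, 0, -0.06]},
    {"delta_pos": [-0.08, -0.6, 0.0], "rotation": [0, 0, -0.06]},
    {"delta_pos": [-0.08, -0.6, 0.0], "rotation": [0, 0, -0.06]},
    {"delta_pos": [-0.08, -0.6, 0.0], "rotation": [0, 0, -0.06]}
  ]
}}

```text
clock: 3.8
eef_pos: [541.9, -304.8, 266.8]
tool_rot: [[0.729, 0.684, 0.002], [0.684, -0.729, -0.002], [-0.0, 0.002, -1.0]]
force: [0.5, 0.6, -0.1]
grip_width: 0.998
```

>>> {"fn": "step_arm", "kwargs": {
  "rows": [
    {"delta_pos": [-0.02, -0.11, 0.0], "rotation": [0, 0, 0]},
    {"delta_pos": [-0.02, -0.11, 0.0], "rotation": [0, 0, 0]},
    {"delta_pos": [-0.02, -0.11, 0.0], "rotation": [0, 0, 0]}
  ]
}}

```text
clock: 4.18
eef_pos: [531.9, -359.1, 266.7]
tool_rot: [[0.729, 0.684, 0.001], [0.684, -0.729, -0.001], [0.0, 0.002, -1.0]]
force: [0.7, 0.8, 0.3]
grip_width: 1.001
```

```bash
python3 - <<'E'
from fit import *
np.set_printoptions(precision=1,suppress=True)
st=arm.get_state();print(st["clock"],st["eef_pos"],st["tool_rot"][:,1])
w=arm.grab_frame("wrist");print(proj(w,[535,-352,181]))
obs=[]
for q in arm.silhouettes(w,"wheel"):print(q["uv"],q["score"],q["pixels"].sum())
def cost(p,o): return sum(1-(m&k).sum()/(m|k).sum() for d,k in o for m in[caster_mask(d,p[0],p[1],p[2]/20)])
r=arm.silhouettes(w,"wheel");r=min(r,key=lambda x:np.hypot(*(np.array(x["uv"])-proj(w,[545,-344,160])[0])))
b=min((minimize(cost,[526,-360,q],args=([(w,r["pixels"])],),method="Nelder-Mead") for q in(14,16,18)),key=lambda r:r.fun);print(b.x,np.degrees(b.x[2]/20),b.fun)
im=w["img"].copy();k=caster_mask(w,*b.x[:2],b.x[2]/20).astype(np.uint8);cs=cv2.findContours(k,0,1)[0];cv2.drawContours(im,cs,-1,(0,255,0),1)
cs=cv2.findContours(r["pixels"].astype(np.uint8),0,1)[0];cv2.drawContours(im,cs,-1,(255,0,0),1)
cv2.imwrite("pics/g.png",cv2.resize(cv2.cvtColor(im,4),(768,576)))
E
```

```text
4.175 [ 531.9 -359.1  266.7] [ 0.7 -0.7  0. ]
[[248.3 191.3]]
[193.1, 282.7] 0.81 2423
[250.5, 164.2] 0.73 3573
[69.9, 145.3] 0.72 4938
[250.0, 164.3] 0.57 3555
[ 531.2 -362.5   17.3] 49.43245354293159 0.06974248927038629
```

View pics/g.png

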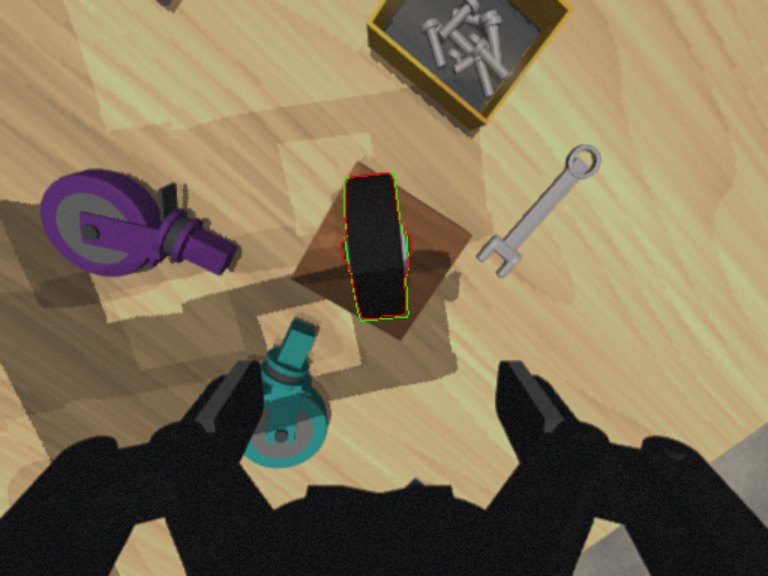

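>>> {"fn": "step_arm", "kwargs": {
  "rows": [
    {"delta_pos": [0.01, 0.014, -0.1], "rotation": [0, 0, 0.015]},
    {"delta_pos": [0.01, 0.014, -0.2], "rotation": [0, 0, 0.015]},
    {"delta_pos": [0.01, 0.014, -0.236], "rotation": [0, 0, 0.015]},
    {"delta_pos": [0.01, 0.014, -0.236], "rotation": [0, 0, 0.015]}
  ]
}}

```text
clock: 4.82
eef_pos: [537.4, -350.7, 148.7]
tool_rot: [[0.694, 0.72, 0.001], [0.72, -0.694, -0.001], [-0.0, 0.001, -1.0]]
force: [0.6, 0.3, 0.7]
grip_width: 1.0
```

>>> {"fn": "step_arm", "kwargs": {
  "rows": [
    {"delta_pos": [0, 0, 0]},
    {"delta_pos": [0, 0, 0]},
    {"delta_pos": [0, 0, 0]},
    {"delta_pos": [0, 0, 0]},
    {"delta_pos": [0, 0, 0]}
  ],
  "gripper": 1
}}

```text
$.rows[0]: bad value
```

>>> {"fn": "step_arm", "kwargs": {
  "rows": [
    {"delta_pos": [0, 0, 0], "rotation": [0, 0, 0.015]},
    {"delta_pos": [0, 0, 0], "rotation": [0, 0, 0.015]},
    {"delta_pos": [0, 0, 0], "rotation": [0, 0, 0.015]},
    {"delta_pos": [0, 0, 0], "rotation": [0, 0, 0.015]},
    {"delta_pos": [0, 0, 0], "rotation": [0, 0, 0.015]}
  ],
  "gripper": 1
}}

```text
clock: 5.45
eef_pos: [538.3, -351.3, 150.2]
tool_rot: [[0.66, 0.751, 0.003], [0.751, -0.66, -0.002], [0.0, 0.004, -1.0]]
force: [1.2, -0.1, 8.6]
grip_width: 0.362
```

>>> {"fn": "step_arm", "kwargs": {
  "rows": [
    {"delta_pos": [0, 0, 0], "rotation": [0, 0, 0]},
    {"delta_pos": [0, 0, 0.04], "rotation": [0, 0, 0]},
    {"delta_pos": [0, 0, 0.1], "rotation": [0, 0, 0]},
    {"delta_pos": [0, 0, 0.18], "rotation": [0, 0, 0]},
    {"delta_pos": [0, 0, 0.26], "rotation": [0, 0, 0]}
  ]
}}

```text
clock: 6.08
eef_pos: [537.8, -351.0, 281.0]
tool_rot: [[0.661, 0.751, 0.002], [0.751, -0.661, -0.002], [0.0, 0.002, -1.0]]
force: [1.5, -1.3, -6.8]
grip_width: 0.363
```

>>> {"fn": "step_arm", "kwargs": {
  "rows": [
    {"delta_pos": [0, 0, 0.08], "rotation": [0, 0, 0]},
    {"delta_pos": [0, 0, 0.08], "rotation": [0, 0, 0]}
  ]
}}

```text
clock: 6.32
eef_pos: [538.8, -351.7, 324.0]
tool_rot: [[0.661, 0.75, 0.006], [0.75, -0.661, -0.004], [0.0, 0.007, -1.0]]
force: [0.5, -0.5, -7.6]
grip_width: 0.362
```

```bash
python3 - <<'E'
from fit import *
np.set_printoptions(precision=2,suppress=True)
st=arm.get_state();print(st["clock"],st["eef_pos"],st["tool_rot"][:,1],st["force"],st["wrist_torque"],st["grip_width"])
s=arm.grab_frame("scene");t=arm.grab_frame("top");ims=[]
c=st["eef_pos"]+[-6,-6,-80]
for d in(s,t):
    u,v=proj(d,c)[0].astype(int);print(u,v)
    for n in("stem_foot","caster","wheel"): print(n,[(np.round(r["uv"],1),round(r["score"],2)) for r in arm.mark_of(d,n)[:4]])
    a=d["img"][v-45:v+45,u-30:u+30];a=np.clip(a.astype(float)*1.8,0,255).astype(np.uint8);ims.append(cv2.resize(cv2.cvtColor(a,4),(400,600),interpolation=cv2.INTER_CUBIC))
cv2.imwrite("pics/i.png",np.hstack(ims))
E
```

```text
6.325 [ 538.77 -351.72  323.99] [ 0.75 -0.66  0.01] [ 0.51 -0.53 -7.59] [ 0.02 -0.03  0.01] 0.3619670591598977
167 178
stem_foot [(array([156.9, 217.3]), 0.9), (array([168.2, 201.3]), 0.84), (array([192.4, 209.5]), 0.81)]
caster [(array([202.3, 198.4]), 0.85), (array([164.4, 185.2]), 0.75), (array([151.4, 214.3]), 0.74), (array([300. , 150.5]), 0.45)]
wheel [(array([176.1, 158. ]), 0.94), (array([218.4, 184.3]), 0.82), (array([129.5, 207.4]), 0.73), (array([243.3, 281.5]), 0.61)]
390 194
stem_foot [(array([327.6, 260.6]), 0.72), (array([379.2, 203.4]), 0.7), (array([393.2, 180.7]), 0.22)]
caster [(array([389.7, 197.3]), 0.96), (array([309.7, 263.8]), 0.56), (array([374.6, 274.3]), 0.44), (array([326.6, 151. ]), 0.41)]
wheel [(array([284.7, 287.6]), 0.93), (array([391.2, 180.4]), 0.67)]
```

View pics/i.png

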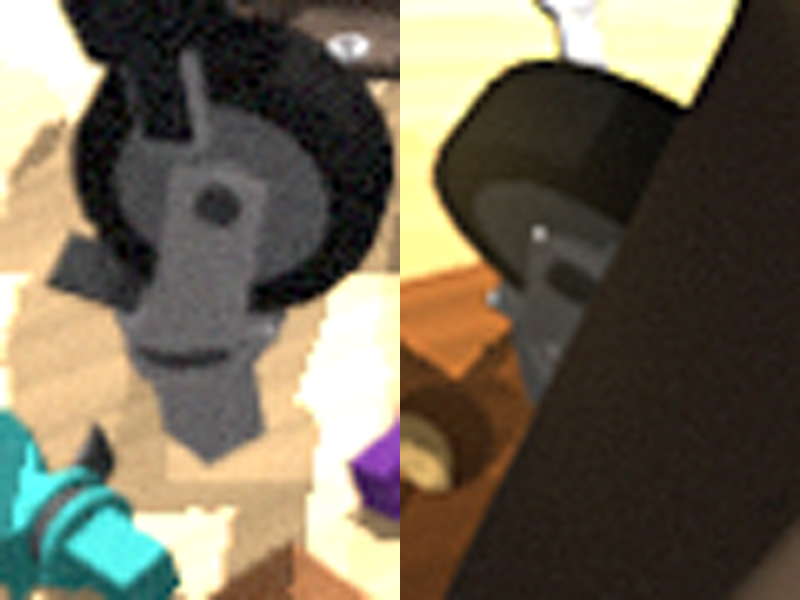

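```bash
python3 - <<'E'
from h import *
np.set_printoptions(precision=1,suppress=True)
s=arm.grab_frame("scene");u0,v0=137,133
g=[atz(s,(u0+x/6.667-.5,v0+y/6.667-.5),190)[:2] for x,y in((163,430),(210,463),(265,430))]
g=np.array(g);print(g);e=np.diff(g,axis=0);print(np.hypot(*e.T),np.degrees(np.arctan2(e[:,1],e[:,0])),"center",(g[0]+g[2])/2, atz(s,(168.2,201.3),189))
n=arm.silhouettes(s,"caster")
print([(x["uv"],x["score"],x["pixels"].sum()) for x in n]); print([(x["uv"],x["score"],x["pixels"].sum()) for x in arm.silhouettes(s,"stem_foot")])
# vertical tilt: collar arc ends & stem top
st=arm.get_state();R=st["tool_rot"]
ax=np.array([.66,.75]); print("expected axis", st["eef_pos"][:2]-12*ax)
E
```

```text
[[ 519.3 -377.4]
 [ 544.9 -372.1]
 [ 540.9 -348.7]]
[26.2 23.7] [11.7 99.7] center [ 530.1 -363. ] [ 542.  -370.3  189. ]
[([211.1, 187.3], 0.87, np.int64(1006)), ([169.2, 167.7], 0.64, np.int64(2023)), ([133.1, 208.6], 0.62, np.int64(1309))]
[([130.9, 208.2], 0.96, np.int64(1202)), ([171.0, 164.9], 0.88, np.int64(2010)), ([210.9, 189.4], 0.72, np.int64(930))]
expected axis [ 529.8 -359.9]
```

>>> {"fn": "step_arm", "kwargs": {
  "rows": [
    {"delta_pos": [0.01, 0.06, 0], "rotation": [0, 0, -0.01]},
    {"delta_pos": [0.02, 0.15, 0], "rotation": [0, 0, -0.02]},
    {"delta_pos": [0.04, 0.24, 0], "rotation": [0, 0, -0.04]},
    {"delta_pos": [0.05, 0.33, 0], "rotation": [0, 0, -0.06]},
    {"delta_pos": [0.07, 0.42, 0], "rotation": [0, 0, -0.083]}
  ]
}}

```text
clock: 7.5
eef_pos: [572.6, -139.5, 320.6]
tool_rot: [[0.833, 0.553, 0.001], [0.553, -0.833, -0.001], [0.0, 0.002, -1.0]]
force: [-0.0, 0.2, -6.0]
grip_width: 0.367
```

>>> {"fn": "step_arm", "kwargs": {
  "rows": [
    {"delta_pos": [0.02, 0.09, -0.02], "rotation": [0, 0, 0]},
    {"delta_pos": [0.03, 0.18, -0.04], "rotation": [0, 0, 0]},
    {"delta_pos": [0.04, 0.25, -0.06], "rotation": [0, 0, 0]},
    {"delta_pos": [0.05, 0.28, -0.08], "rotation": [0, 0, 0]},
    {"delta_pos": [0.05, 0.28, -0.08], "rotation": [0, 0, 0]}
  ]
}}

```text
clock: 8.12
eef_pos: [597.5, 1.2, 279.7]
tool_rot: [[0.833, 0.554, -0.0], [0.554, -0.833, -0.001], [-0.001, 0.001, -1.0]]
force: [-0.7, -1.2, -5.9]
grip_width: 0.367
```

>>> {"fn": "step_arm", "kwargs": {
  "rows": [
    {"delta_pos": [0, -0.013, -0.03], "rotation": [0, 0, 0]},
    {"delta_pos": [0, -0.013, -0.03], "rotation": [0, 0, 0]},
    {"delta_pos": [0, -0.013, -0.03], "rotation": [0, 0, 0]}
  ]
}}

```text
clock: 8.5
eef_pos: [597.5, -6.1, 264.7]
tool_rot: [[0.833, 0.553, -0.0], [0.553, -0.833, -0.001], [-0.001, 0.001, -1.0]]
force: [0.4, 0.4, -5.8]
grip_width: 0.362
```

```bash
python3 - <<'E'
from h import *
np.set_printoptions(precision=2,suppress=True)
st=arm.get_state();print(st["clock"],st["eef_pos"],st["force"],st["wrist_torque"])
s=arm.grab_frame("scene");t=arm.grab_frame("top");ims=[]
for d in(s,t):
    u,v=proj(d,[587,-12,125])[0].astype(int);print(u,v,arm.mark_of(d,"stem_foot")[:2])
    a=d["img"][v-32:v+28,u-20:u+20];a=np.clip(a.astype(float)*2.2,0,255).astype(np.uint8);ims.append(cv2.resize(cv2.cvtColor(a,4),(400,600),interpolation=cv2.INTER_CUBIC))
cv2.imwrite("pics/j.png",np.hstack(ims))
E
```

```text
8.5 [597.45  -6.12 264.72] [ 0.41  0.41 -5.84] [ 0.07 -0.05  0.03]
296 174 [{'uv': [294.4, 175.8], 'score': 0.87}, {'uv': [192.6, 205.1], 'score': 0.87}]
218 189 [{'uv': [328.8, 265.2], 'score': 0.6}, {'uv': [368.1, 261.2], 'score': 0.58}]
```

View pics/j.png

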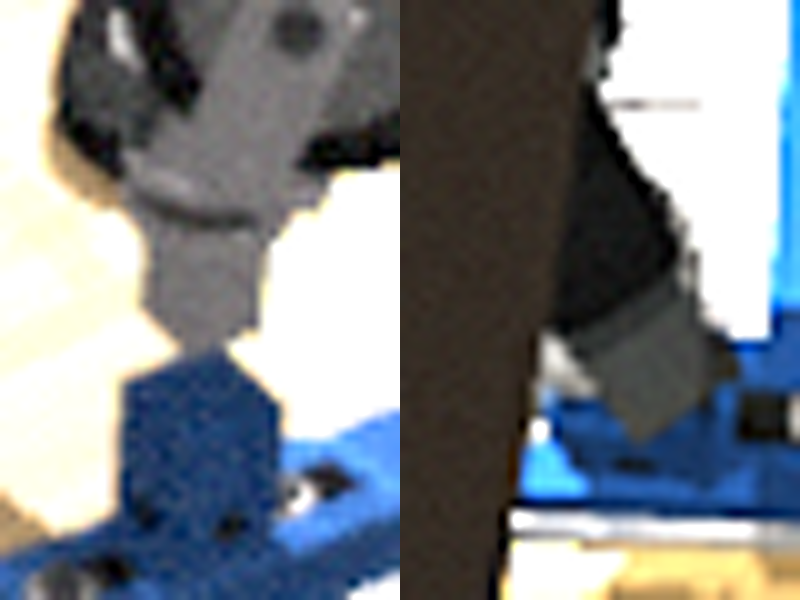

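```bash
python3 - <<'E'
from h import *
np.set_printoptions(precision=1,suppress=True)
s=arm.grab_frame("scene");t=arm.grab_frame("top");np.savez("s1.npz",**s);np.savez("t1.npz",**t)
def P2(yaw,z,c=(587,-12.5),h=12.75):
    a=np.radians(yaw);R=np.array([[np.cos(a),-np.sin(a)],[np.sin(a),np.cos(a)]])
    return np.array([[*(np.array(c)+R@(np.array(k)*h)),z] for k in((-1,-1),(1,-1),(1,1),(-1,1))])
for yaw in(-4,10,20,35):
    print(yaw);
    for n,d,u,v in(("s",s,296,174),("t",t,218,189)):
        f=lambda X:((proj(d,X)-[u-20,v-32]+.5)*10).round()
        print(n,"foot",f(P2(yaw,131)).tolist(),"top",f(P2(yaw,171)).tolist())
print("leg",[((proj(d,P2(-4,105,h=17))-[u-20,v-32]+.5)*10).round().tolist() for d,u,v in((s,296,174),(t,218,189))])
g=np.array([atz(s,(276+x/10-.5,142+y/10-.5),131)[:2] for x,y in((142,312),(188,350),(263,330))]);e=np.diff(g,axis=0);print(g,np.hypot(*e.T),np.degrees(np.arctan2(e[:,1],e[:,0])))
im=[]
for d,u,v,p in((s,296,174,'s'),(t,218,189,'t')):
    a=d["img"][v-32:v+28,u-20:u+20].astype(float);a=255*(np.clip(a/140,0,1)**.55);im.append(cv2.resize(cv2.cvtColor(a.astype(np.uint8),4),(400,600),interpolation=cv2.INTER_LANCZOS4))
cv2.imwrite("pics/k.png",np.hstack(im))
E
```

```text
-4
s foot [[142.0, 309.0], [198.0, 357.0], [272.0, 326.0], [216.0, 279.0]] top [[150.0, 192.0], [207.0, 240.0], [283.0, 209.0], [225.0, 162.0]]
t foot [[266.0, 382.0], [272.0, 273.0], [160.0, 270.0], [153.0, 379.0]] top [[246.0, 340.0], [253.0, 226.0], [136.0, 222.0], [128.0, 336.0]]
10
s foot [[142.0, 319.0], [214.0, 358.0], [272.0, 316.0], [200.0, 278.0]] top [[149.0, 202.0], [223.0, 241.0], [283.0, 199.0], [209.0, 161.0]]
t foot [[278.0, 368.0], [257.0, 261.0], [147.0, 285.0], [168.0, 391.0]] top [[259.0, 324.0], [237.0, 213.0], [122.0, 237.0], [143.0, 349.0]]
20
s foot [[144.0, 326.0], [225.0, 357.0], [270.0, 309.0], [189.0, 279.0]] top [[151.0, 209.0], [235.0, 240.0], [280.0, 192.0], [198.0, 162.0]]
t foot [[285.0, 356.0], [245.0, 255.0], [141.0, 296.0], [180.0, 397.0]] top [[266.0, 312.0], [225.0, 207.0], [115.0, 250.0], [156.0, 355.0]]
35
s foot [[151.0, 336.0], [241.0, 354.0], [263.0, 299.0], [174.0, 282.0]] top [[158.0, 219.0], [251.0, 236.0], [273.0, 182.0], [182.0, 165.0]]
t foot [[291.0, 336.0], [225.0, 250.0], [135.0, 316.0], [200.0, 403.0]] top [[273.0, 292.0], [204.0, 201.0], [109.0, 270.0], [177.0, 361.0]]
leg [[[117.0, 379.0], [189.0, 444.0], [287.0, 402.0], [213.0, 339.0]], [[295.0, 426.0], [302.0, 285.0], [158.0, 281.0], [149.0, 422.0]]]
[[574.3 -25.2]
 [594.8 -26.2]
 [600.5  -3.9]] [20.5 23. ] [-2.6 75.5]
```

View pics/k.png

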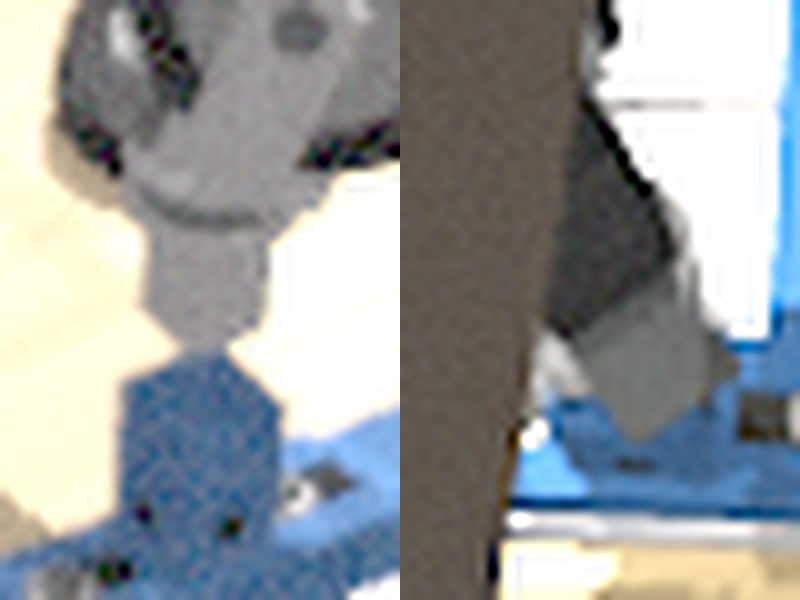

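>>> {"fn": "step_arm", "kwargs": {
  "rows": [
    {"delta_pos": [0, 0.003, -0.02], "rotation": [0, 0, 0]},
    {"delta_pos": [0, 0.003, -0.04], "rotation": [0, 0, 0]},
    {"delta_pos": [0, 0.003, -0.04], "rotation": [0, 0, 0]}
  ]
}}

```text
clock: 9.18
eef_pos: [596.8, -3.7, 243.7]
tool_rot: [[0.832, 0.554, -0.002], [0.554, -0.832, -0.001], [-0.002, -0.0, -1.0]]
force: [0.3, 0.2, -6.3]
grip_width: 0.362
```

>>> {"fn": "step_arm", "kwargs": {
  "rows": [
    {"delta_pos": [0, 0, -0.004], "rotation": [0, 0, 0]},
    {"delta_pos": [0, 0, -0.008], "rotation": [0, 0, 0]},
    {"delta_pos": [0, 0, -0.01], "rotation": [0, 0, 0]}
  ]
}}

```text
clock: 9.55
eef_pos: [596.9, -3.7, 238.6]
tool_rot: [[0.832, 0.554, -0.002], [0.554, -0.832, -0.001], [-0.002, 0.0, -1.0]]
force: [0.2, 0.1, -5.6]
grip_width: 0.364
```

>>> {"fn": "step_arm", "kwargs": {
  "rows": [
    {"delta_pos": [0, 0, -0.003], "rotation": [0, 0, 0]},
    {"delta_pos": [0, 0, -0.005], "rotation": [0, 0, 0]}
  ]
}}

```text
clock: 9.8
eef_pos: [597.0, -3.7, 236.2]
tool_rot: [[0.832, 0.554, -0.002], [0.554, -0.832, -0.001], [-0.002, 0.0, -1.0]]
force: [-0.0, -0.1, -6.3]
grip_width: 0.364
```

>>> {"fn": "step_arm", "kwargs": {
  "rows": [
    {"delta_pos": [0, 0, -0.003], "rotation": [0, 0, 0]},
    {"delta_pos": [0, 0, -0.005], "rotation": [0, 0, 0]}
  ]
}}

```text
clock: 10.05
eef_pos: [597.1, -3.7, 233.6]
tool_rot: [[0.832, 0.554, -0.002], [0.554, -0.832, -0.001], [-0.002, 0.0, -1.0]]
force: [0.7, 0.3, -6.4]
grip_width: 0.365
```

>>> {"fn": "step_arm", "kwargs": {
  "rows": [
    {"delta_pos": [0, 0, -0.002], "rotation": [0, 0, 0]},
    {"delta_pos": [0, 0, -0.004], "rotation": [0, 0, 0]}
  ]
}}

```text
clock: 10.3
eef_pos: [597.1, -3.7, 231.5]
tool_rot: [[0.833, 0.554, -0.002], [0.554, -0.833, -0.001], [-0.002, 0.0, -1.0]]
force: [0.6, -0.6, -6.1]
grip_width: 0.363
```

>>> {"fn": "step_arm", "kwargs": {
  "rows": [
    {"delta_pos": [0, 0, -0.003], "rotation": [0, 0, 0]},
    {"delta_pos": [0, 0, -0.006], "rotation": [0, 0, 0]},
    {"delta_pos": [0, 0, -0.008], "rotation": [0, 0, 0]}
  ]
}}

```text
clock: 10.68
eef_pos: [597.1, -3.7, 227.4]
tool_rot: [[0.832, 0.554, -0.002], [0.554, -0.832, -0.001], [-0.002, 0.0, -1.0]]
force: [0.6, -0.5, -6.4]
grip_width: 0.363
```

>>> {"fn": "step_arm", "kwargs": {
  "rows": [
    {"delta_pos": [0, 0, -0.003], "rotation": [0, 0, 0]},
    {"delta_pos": [0, 0, -0.006], "rotation": [0, 0, 0]},
    {"delta_pos": [0, 0, -0.008], "rotation": [0, 0, 0]}
  ]
}}

```text
clock: 11.05
eef_pos: [597.1, -3.7, 223.3]
tool_rot: [[0.833, 0.554, -0.001], [0.554, -0.833, -0.001], [-0.002, 0.0, -1.0]]
force: [0.0, 0.3, -6.1]
grip_width: 0.365
```

>>> {"fn": "step_arm", "kwargs": {
  "rows": [
    {"delta_pos": [0, 0, -0.004], "rotation": [0, 0, 0]},
    {"delta_pos": [0, 0, -0.008], "rotation": [0, 0, 0]},
    {"delta_pos": [0, 0, -0.012], "rotation": [0, 0, 0]},
    {"delta_pos": [0, 0, -0.016], "rotation": [0, 0, 0]}
  ]
}}

```text
clock: 11.55
eef_pos: [597.1, -3.7, 215.2]
tool_rot: [[0.832, 0.554, -0.002], [0.554, -0.832, -0.001], [-0.002, 0.0, -1.0]]
force: [-0.1, 0.4, -6.2]
grip_width: 0.361
```

>>> {"fn": "step_arm", "kwargs": {
  "rows": [
    {"delta_pos": [0, 0, -0.004], "rotation": [0, 0, 0]},
    {"delta_pos": [0, 0, -0.008], "rotation": [0, 0, 0]},
    {"delta_pos": [0, 0, -0.012], "rotation": [0, 0, 0]}
  ]
}}

```text
clock: 11.92
eef_pos: [597.1, -3.8, 209.0]
tool_rot: [[0.832, 0.554, -0.002], [0.554, -0.832, -0.001], [-0.002, 0.0, -1.0]]
force: [-0.2, -0.7, -5.7]
grip_width: 0.367
```

```bash
python3 - <<'E'
from h import *
np.set_printoptions(precision=2,suppress=True)
st=arm.get_state();print(st["eef_pos"],st["force"],st["wrist_torque"],st["joint_positions"])
s=arm.grab_frame("scene")
u,v=proj(s,[587,-12,125])[0].astype(int)
save(s,"l",(u-50,v-55,u+50,v+35),6)
E
```

```text
[597.07  -3.75 209.03] [-0.15 -0.66 -5.69] [-0.02 -0.18  0.04] [-3.22 24.66 99.93 -0.1  55.5  53.2 ]
```

View pics/l.png

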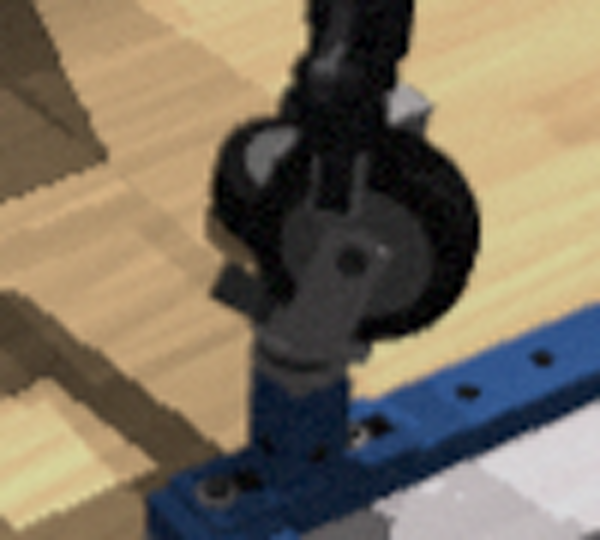

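>>> {"fn": "step_arm", "kwargs": {
  "rows": [
    {"delta_pos": [0, 0, -0.004], "rotation": [0, 0, 0]},
    {"delta_pos": [0, 0, -0.008], "rotation": [0, 0, 0]},
    {"delta_pos": [0, 0, -0.012], "rotation": [0, 0, 0]}
  ]
}}

```text
clock: 12.35
eef_pos: [597.1, -3.8, 202.7]
tool_rot: [[0.832, 0.554, -0.002], [0.554, -0.832, -0.001], [-0.002, 0.0, -1.0]]
force: [0.9, -0.0, -5.7]
grip_width: 0.362
```

>>> {"fn": "step_arm", "kwargs": {
  "rows": [
    {"delta_pos": [0, 0, -0.002], "rotation": [0, 0, 0]},
    {"delta_pos": [0, 0, -0.004], "rotation": [0, 0, 0]}
  ]
}}

```text
clock: 12.6
eef_pos: [597.1, -3.8, 200.6]
tool_rot: [[0.832, 0.554, -0.002], [0.554, -0.832, -0.001], [-0.002, 0.0, -1.0]]
force: [0.7, 0.0, -5.8]
grip_width: 0.366
```

>>> {"fn": "step_arm", "kwargs": {
  "rows": [
    {"delta_pos": [0, 0, -0.002], "rotation": [0, 0, 0]},
    {"delta_pos": [0, 0, -0.003], "rotation": [0, 0, 0]}
  ]
}}

```text
clock: 12.85
eef_pos: [597.4, -3.7, 199.9]
tool_rot: [[0.833, 0.554, -0.001], [0.554, -0.833, -0.001], [-0.001, 0.001, -1.0]]
force: [-1.2, 0.9, 10.9]
grip_width: 0.365
```

>>> {"fn": "step_arm", "kwargs": {
  "rows": [
    {"delta_pos": [-0.0014, 0.0018, 0.001], "rotation": [0, 0, 0.028]},
    {"delta_pos": [-0.0028, 0.0035, 0.001], "rotation": [0, 0, 0.056]},
    {"delta_pos": [-0.0028, 0.0035, 0.001], "rotation": [0, 0, 0.056]}
  ]
}}

```text
clock: 13.22
eef_pos: [596.0, -1.8, 200.4]
tool_rot: [[0.723, 0.691, -0.0], [0.691, -0.723, -0.001], [-0.001, 0.001, -1.0]]
force: [0.7, -0.2, -6.0]
grip_width: 0.362
```

>>> {"fn": "step_arm", "kwargs": {
  "rows": [
    {"delta_pos": [-0.0017, 0.0015, 0], "rotation": [0, 0, 0.028]},
    {"delta_pos": [-0.0034, 0.003, 0], "rotation": [0, 0, 0.056]},
    {"delta_pos": [-0.0034, 0.003, 0], "rotation": [0, 0, 0.056]}
  ]
}}

```text
clock: 13.6
eef_pos: [594.2, -0.2, 200.3]
tool_rot: [[0.593, 0.805, -0.0], [0.805, -0.593, -0.001], [-0.001, 0.0, -1.0]]
force: [1.4, 1.1, -7.5]
grip_width: 0.365
```

>>> {"fn": "step_arm", "kwargs": {
  "rows": [
    {"delta_pos": [-0.0019, 0.0012, 0], "rotation": [0, 0, 0.028]},
    {"delta_pos": [-0.0038, 0.0024, 0], "rotation": [0, 0, 0.056]},
    {"delta_pos": [-0.0038, 0.0024, 0], "rotation": [0, 0, 0.056]}
  ]
}}

```text
clock: 13.98
eef_pos: [592.2, 1.0, 200.3]
tool_rot: [[0.445, 0.895, -0.001], [0.895, -0.445, -0.001], [-0.001, 0.0, -1.0]]
force: [-1.0, 1.8, -7.0]
grip_width: 0.37
```

>>> {"fn": "step_arm", "kwargs": {
  "rows": [
    {"delta_pos": [-0.002, 0.0008, 0], "rotation": [0, 0, 0.028]},
    {"delta_pos": [-0.0042, 0.0016, 0], "rotation": [0, 0, 0.056]},
    {"delta_pos": [-0.0042, 0.0016, 0], "rotation": [0, 0, 0.056]}
  ]
}}

```text
clock: 14.35
eef_pos: [590.0, 1.7, 200.2]
tool_rot: [[0.286, 0.958, -0.0], [0.958, -0.286, -0.001], [-0.001, -0.0, -1.0]]
force: [-0.3, 1.9, -6.3]
grip_width: 0.364
```

Yaw 73.4°; 12° more to go.

>>> {"fn": "step_arm", "kwargs": {
  "rows": [
    {"delta_pos": [-0.0026, 0.0005, 0], "rotation": [0, 0, 0.033]},
    {"delta_pos": [-0.0053, 0.001, 0], "rotation": [0, 0, 0.068]},
    {"delta_pos": [-0.0053, 0.001, 0], "rotation": [0, 0, 0.068]},
    {"delta_pos": [-0.0053, 0.001, -0.001], "rotation": [0, 0, 0.068]}
  ]
}}

```text
clock: 14.85
eef_pos: [587.4, 2.2, 200.0]
tool_rot: [[0.08, 0.997, 0.0], [0.997, -0.08, -0.001], [-0.001, 0.0, -1.0]]
force: [-2.5, 1.5, 6.2]
grip_width: 0.365
```

```bash
python3 - <<'E'
from h import *
np.set_printoptions(precision=2,suppress=True)
st=arm.get_state();print(st["clock"],st["eef_pos"],st["force"],st["wrist_torque"],st["tool_rot"][:,0],st["joint_positions"])
E
```

```text
14.85 [587.44   2.17 200.04] [-2.51  1.5   6.21] [ 0.3   1.01 -0.02] [ 0.08  1.   -0.  ] [ -2.69  24.45 101.79  -0.1   53.76   1.98]
```

>>> {"fn": "step_arm", "kwargs": {
  "rows": [
    {"delta_pos": [0, 0, 0], "rotation": [0, 0, 0]},
    {"delta_pos": [0, 0, 0], "rotation": [0, 0, 0]},
    {"delta_pos": [0, 0, 0], "rotation": [0, 0, 0]},
    {"delta_pos": [0, 0, 0], "rotation": [0, 0, 0]}
  ],
  "gripper": -1
}}

```text
clock: 15.35
eef_pos: [587.5, 2.1, 200.1]
tool_rot: [[0.081, 0.997, 0.0], [0.997, -0.081, -0.001], [-0.001, 0.0, -1.0]]
force: [0.2, -0.5, 0.6]
grip_width: 0.999
```

>>> {"fn": "step_arm", "kwargs": {
  "rows": [
    {"delta_pos": [0, 0, 0.04], "rotation": [0, 0, 0]},
    {"delta_pos": [0, 0, 0.12], "rotation": [0, 0, 0]},
    {"delta_pos": [0, 0, 0.2], "rotation": [0, 0, 0]},
    {"delta_pos": [0, 0, 0.24], "rotation": [0, 0, 0]},
    {"delta_pos": [0, 0, 0.24], "rotation": [0, 0, 0]}
  ]
}}

```text
clock: 15.98
eef_pos: [588.3, 2.1, 321.6]
tool_rot: [[0.081, 0.997, 0.003], [0.997, -0.081, -0.002], [-0.001, 0.003, -1.0]]
force: [0.0, -0.0, -0.4]
grip_width: 0.999
```

```bash
python3 - <<'E'
from fit import *
np.set_printoptions(precision=2,suppress=True)
st=arm.get_state();print(st["clock"],st["eef_pos"],st["force"],st["grip_width"])
s=arm.grab_frame("scene");w=arm.grab_frame("wrist")
obs=[]
for d in(s,w):
    q=proj(d,[588,11,181])[0];rs=arm.silhouettes(d,"wheel")
    r=min(rs,key=lambda x:np.hypot(*(np.array(x["uv"])-q)));print(q,r["uv"],r["score"])
    for z0 in(105,):
        c=lambda p:(lambda m,k:1-(m&k).sum()/(m|k).sum())(caster_mask(d,p[0],p[1],p[2]/20,p[3] if len(p)>3 else z0),r["pixels"])
        b=minimize(c,[587,-12,1.49*20,105] if d is s else [587,-12,1.49*20],method="Nelder-Mead",options=dict(maxiter=600));print(b.x,"yaw",np.degrees(b.x[2]/20),b.fun)
u,v=proj(s,[587,-12,125])[0].astype(int)
a=cv2.resize(cv2.cvtColor(s["img"][v-55:v+35,u-35:u+35],4),(400,514));b=cv2.resize(cv2.cvtColor(w["img"],4),(400,300))
b=np.vstack([b,np.zeros((214,400,3),np.uint8)]);cv2.imwrite("pics/m.png",np.hstack([a,b]))
E
```

```text
15.975 [588.32   2.11 321.55] [ 0.03 -0.05 -0.41] 0.9986079392221467
[304.13 155.61] [302.8, 158.4] 0.59
[584.56 -12.19  30.92 104.16] yaw 88.5927522701949 0.11589663273296791
[250.84 174.6 ] [253.6, 174.2] 0.93
[587.67 -12.19  29.84] yaw 85.48641912852986 0.05205709487825361
```

View pics/m.png

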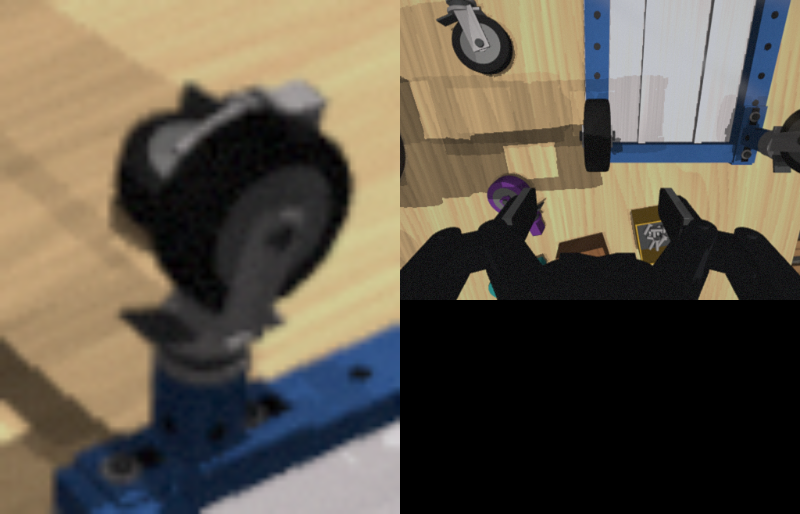

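The picture shows the caster seated with its collar on the rim at about (200,365). The wheel is parallel to the rail, at about (597,135) in the wrist view, and the gripper is clear.

```bash
python3 -c "
from plant import arm
print(arm.hand_in())"
```

```text
the job is handed in; nothing more can be done
None
```

The spare caster is in the empty leg with its collar on the rim. The wheel is let go and in line with the cart's long side. I handed the job in at about 16 s of the 56 s allowed.

- **What I did:** I gripped the wheel, lifted the caster out of the stand and turned it so the stem's sides matched the leg's, read from the scene camera. I then lowered it in small steps. The stem slid in with no contact force until the collar landed. I turned the wheel about 52° on its swivel into line, then let go and backed off.
- **Seating:** The collar met the rim at a tool height of 199.9 mm, where I expected about 199 mm. The force on the tool rose by about 17 N there, the largest contact I saw and well under 40 N.
- **Final checks:** The wrist camera put the wheel at 85.5° and the frame's long side is also at 85.5°. The scene camera gave 88.6°, a rougher fit but still within the 11° allowed. The scene-camera fit put the collar at 104.2 mm against the rim's 105 mm. The gripper was open and clear, with about zero force on the tool.
- **Not checked:** I did not measure the caster's upright tilt, and I did not re-measure the other things on the bench. No contact with them showed in the forces.

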